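# Park the 3D printer for the road

## Robot

A 6-joint arm with a two-finger parallel gripper is mounted at the origin on the work surface. World frame = base frame: x ahead of the robot, y to its left, z up, the work surface at z = 0. Lengths are in m, angles in rad, forces in N, time in s.
With the tool pointing down it reaches from about 0.25 to 0.775 m from the base axis. Payload 4 kg.
Tool frame: the origin (TCP) lies at the centre of the arm's flange, where the gripper is bolted on; the fingertips stand 199 mm ahead of it and the grasp point (between the pads) lies 180 mm ahead of it (robot.tcp_to_tips is the distance from the TCP to the fingertips, in m); z points along the fingers, y is the line along which they close (so a half turn about z gives the same grasp; the last joint's range is limited). The gripper opens to 94 mm and grips with 3 to 60 N. Pads are 16 mm wide; open, the fingers measure 119 mm over their backs; the gripper's body (75 mm by 177 mm) begins 78 mm behind the grasp point.
Start: joints at [1.237, 0.087, 1.371, -0, 1.684, -0.103], TCP at [0.126, 0.535, 0.405] pointing down, gripper open.
Joint ranges: [-3.1, 3.1], [-0.76, 2.03], [0.27, 2.55], [-1.08, 4.22], [0.17, 2.65], [-2.57, 2.57]. Speed limits (rad/s): [2.79, 2.79, 3.14, 3.14, 3.14, 3.14].

## Interface

Orientations are given as [roll, pitch, yaw] about the fixed x, y, z axes, in that order (R = Rz(yaw) Ry(pitch) Rx(roll)).
In Python, from bench import telemetry, snapshot, ticket, robot gives the robot as it stands.
- The arm moves only by the tool apply_moves, never from a script. Its argument "moves" is a list that holds one entry, the list of rows, each a list of 5 numbers: the shift along the tool's x, y, z in units of 50 mm (1.0 is 50 mm), then the turn about the tool's z in units of 10 degrees (1.0 is 10 degrees), then the closure, from 0 (fully open) to 1 (shut). A call has 1 to 10 rows; each row is the pose to reach, as a shift and turn from the pose commanded when the call began, along the tool's axes at that moment; what a row does not reach only later rows make up. A row lasts 1/8 s, in which the tool goes at most 62.5 mm and 10.7 degrees, less where a joint would pass 70% of its speed; a pose out of reach is approached as far as the arm can. A call with a gripper value outside its range is refused whole. The fingers move at their own pace and stop on an object; the grip force is fixed at half the most. Time passes only in rows, so rows that repeat a pose let the fingers close. It gives the time, the measured TCP pose, the force, the opening and the grip force at its end, in the units of the state.
- telemetry.get_obs(): the state, without advancing time (a new reading comes with each control period).
- snapshot(name): name is "side" or "top"; returns a dict with "image" (400x640x3 uint8, red, green, blue), "fovy" (degrees; the focal length in pixels is half the picture's height over the tangent of half this angle, whatever the lens; pixels are square), "cx", "cy" (the principal point, pixels), "D" ([k1, k2, p1, p2, k3] as OpenCV has them; the pictures are not rectified), "R" (3x3) and "t" (3): a world point X has camera coordinates R X + t. Camera axes: x right, y down, z forward; pixel columns grow to the right and rows downward; lengths in m; the calibration is good to about 2 mm. A picture is of the moment at which its call begins. There is no depth.
- ticket.close_job(): hands the job in; it is judged then, once.
The state is a dict: "time": time; "joint_positions": joint angles; "qvel": joint speeds; "joint_torque": joint torques, N m; "tool_pos": TCP position; "ee_rot": TCP orientation; "wrist_force": force on the tool from outside, world axes, zero at the start; "wrist_torque": the same for the moment, N m; "width": finger opening in m; "finger_force": force on a finger pad.
Only numpy, scipy, OpenCV 4.12 (cv2) and the standard library are available. Lean on these libraries where they do the work, as an engineer would, in place of code of your own. Each camera call takes 0.05 s, during which the arm holds its last target. There are 200 camera calls.

## Task

The lab truck is about to drive off and the little 3D printer is switched off: park it for the road. With your fingertips, slowly push the print head along its arm until it is right up against the tower, and push the print bed back until it meets its rear stop. Only push, do not grip the head, and leave the other things on the bench standing and lying where they are.

Things in the scene. Friction and masses are not known exactly. Their poses are not given: they have to be found in the camera images.
- printer: Small black and orange desktop 3D printer, 420 mm deep (its x), 390 mm wide (y), 360 mm high, fixed to the bench. Origin: on the bench under the middle of its base; +x points to its rear, +y to its left seen from its front, z up. A flat bed slides along x; a print head slides along y on an arm over the bed. Base rails under the bed reach up to z = 54 mm.
- beam_root (a point): Middle of the top of the orange block that holds the arm at the tower (printer x = 50, y = -165, z = 200 mm; 55 mm in x by 62 mm in y, left wall at y = -134 mm). The printer's one tower stands just behind it: 50 mm (x) by 36 mm (y) about printer x = 100, y = -178 mm, 359 mm high.
- beam_end (a point): Middle of the top of the orange block at the arm's free left end (printer x = 45, y = 146, z = 200 mm; 30 mm in x by 22 mm in y). The arm is fixed: two 8 mm rods one above the other at x = 45 mm, z = 145 and 185 mm, from here to the tower.
- screen (a point): Middle of the tilted orange control screen at the printer's front right corner (printer x = -185, y = -135 mm); it covers x = -235 to -135 mm, y = -178 to -92 mm, top at z = 98 mm.
- bed (a joint): How far the bed stands forward of its rear stop, m: 0 = against the rear stop, up to 0.17 towards the front (printer -x). The bed is a flat dark plate 200 x 200 mm, 12 mm thick, top at z = 77 mm, underside at z = 64 mm. About 3 N of drag; it stays where it is left. At the rear stop its front edge lies at printer x = -15 mm.
- bed_front (a point): Middle of the bed's front edge face, at half the plate's thickness (z = 70 mm); moves with the bed; axes as the printer's.
- head (a joint): How far the print head stands from its end stop at the tower, m: 0 = right up against the block at the tower, up to 0.185 at the far end of the arm (printer +y). About 2.5 N of drag; it stays where it is left.
- head_side (a point): Middle of the outer face of the orange cover on the head's left side (facing away from the tower, +y); moves with the head; axes as the printer's. The face is 62 mm (x) by 60 mm (z), its centre at printer x = 0, z = 171 mm, its top edge at z = 201 mm. The head is 68 mm wide. The arm's rods run 41 mm behind this point (+x).
- house: Bystander, loose: small laser-cut plywood house, 65 x 100 x 75 mm, upright; origin at the middle of its underside.
- vase: Bystander, loose: small teal printed vase, 52 mm across, 82 mm high, upright; origin at the middle of its underside.
- glue_stick: Bystander, loose: plain white glue stick, 27 mm across, 95 mm high, upright; origin at the middle of its underside.
- spray: Bystander, loose: clear bottle with a blue cap, 60 mm across, 160 mm high, upright; origin at the middle of its underside.
- scraper: Bystander, loose: red-handled print scraper lying flat, 190 mm long along its x; origin near its middle, at bench height.
- snips: Bystander, loose: blue-handled flush cutters, 120 mm long along its x, lying flat; origin near its middle, at bench height.

How it is judged:
By the outcome, as a careful person would: the job done as asked, in the order asked, and still so for the second after the job is handed in, with the robot touching nothing.
It also fails if it takes over 51 s, if anything falls off the work surface, if the arm or the gripper's body presses on something with over 40 N, if the wrist force passes 120 N, or if a joint passes its speed limit or range.

## Working session

There is one attempt and no reset: what is moved stays moved. The work goes in short steps, Python scripts to look and compute and a tool call to move; the robot and the scene stay as the last step left them, time stands still between calls to the robot, and variables do not carry over. Pictures are saved under pics/ and viewed, at most 10 in all, crops included, and the job is handed in when it is done.

Besides the shell and the picture viewer there is one more tool, called after "Request:" as a command line: name --argument value ..., lists and objects as JSON in quotes. apply_moves: Moves the arm, as the interface text tells. Its arguments: {"type":"object","properties":{"moves":{"type":"array","items":{"type":"array","items":{"type":"array","items":{"type":"number"}}}}},"required":["moves"]}

```bash
mkdir -p pics; ls
python3 - <<'E'
from bench import telemetry, snapshot, robot
import cv2
for n in("side","top"):
    s=snapshot(n); cv2.imwrite(f"pics/{n}0.png",s["image"][:,:,::-1]); print(n,s["fovy"],s["cx"],s["cy"],s["D"],s["R"],s["t"])
o=telemetry.get_obs(); print(o)
E
```

```text
pics
side 48.34701294271268 315.45873641641197 199.63721073954167 [-0.11808793  0.          0.          0.          0.        ] [[-0.92566576 -0.37816577  0.01155626]
 [-0.26298818  0.62117741 -0.73822479]
 [ 0.27199286 -0.68638858 -0.67445579]] [0.54212433 0.28951633 1.07291867]
top 52.401383467605314 317.4759546057902 201.5888000037698 [-0.10622774  0.          0.          0.          0.        ] [[-2.16728682e-03 -9.99787926e-01  2.04793869e-02]
 [-9.95258074e-01  1.65026830e-04 -9.72694097e-02]
 [ 9.72454018e-02 -2.05930859e-02 -9.95047364e-01]] [-0.04521194  0.59474286  1.02308438]
{'time': 0.1, 'joint_positions': array([ 1.23687067e+00,  8.78438645e-02,  1.37210185e+00,  1.42691741e-05,
        1.68360703e+00, -1.03081311e-01]), 'qvel': array([ 0.0001508 , -0.00156973, -0.00237046, -0.00032681,  0.00061919,
        0.00050849]), 'joint_torque': array([ 2.10592763e-03, -3.41254413e+01, -3.03301978e+01,  7.19051762e-02,
        3.04617989e-02, -1.02109302e-04]), 'tool_pos': array([0.12579507, 0.53530537, 0.40364184]), 'ee_rot': array([-3.13964443e+00, -2.15797135e-04,  2.91074969e+00]), 'wrist_force': array([ 0.09177502, -0.00745532,  0.60027452]), 'wrist_torque': array([0.03439747, 0.010156  , 0.0064917 ]), 'finger_force': 0.0, 'width': 0.0938782280833133}
```

View pics/side0.png

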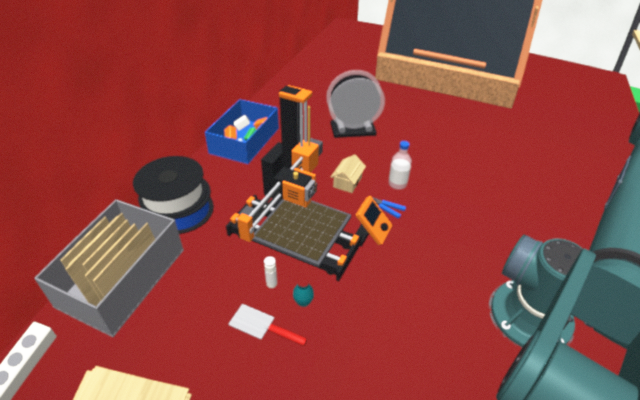

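View pics/top0.png

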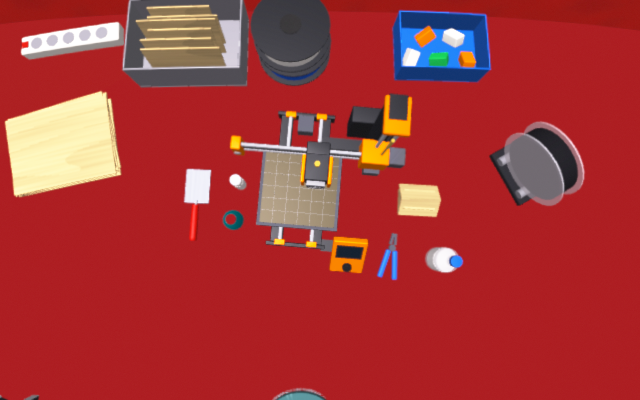

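The side view shows the printer with its head mid-arm. In the top view, beam_end is near (236,144), beam_root near (375,152), the head near (317,163), the bed front edge at row ~228, the glue stick at (237,181) and the vase at (233,219). Next is a closer crop.

```bash
cat > h.py <<'E'
import numpy as np, cv2
from bench import snapshot
def cam(s):
    f=s["image"].shape[0]/2/np.tan(np.radians(s["fovy"])/2)
    return np.array([[f,0,s["cx"]],[0,f,s["cy"]],[0,0,1]]),np.array(s["D"]),np.array(s["R"]),np.array(s["t"])
def cast(s,px,z):
    K,D,R,t=cam(s); u=cv2.undistortPoints(np.array([[px]],float),K,D)[0,0]
    d=R.T@np.array([u[0],u[1],1]); c=-R.T@t
    return c+d*(z-c[2])/d[2]
def proj(s,X):
    K,D,R,t=cam(s); return cv2.projectPoints(np.array(X,float).reshape(-1,1,3),cv2.Rodrigues(R)[0],t,K,D)[0].reshape(-1,2)
E
python3 - <<'E'
from h import *
s=snapshot("top"); im=s["image"][:,:,::-1]
c=im[95:285,215:425]; cv2.imwrite("pics/c1.png",cv2.resize(c,None,fx=3.15,fy=3.15,interpolation=cv2.INTER_CUBIC)[:600])
hsv=cv2.cvtColor(im.copy(),cv2.COLOR_BGR2HSV)
m=cv2.inRange(hsv,(10,150,100),(25,255,255))
n,l,st,ce=cv2.connectedComponentsWithStats(m)
for i in range(1,n):
    if st[i,4]>15: print(st[i],ce[i].round(1))
E
```

```text
[415  26  20  20 219] [424.8  36.1]
[459  52  17  15 196] [466.7  59. ]
[382  95  30  42 710] [396.  120.7]
[286 111  11   8  66] [290.9 113.8]
[316 113  11   8  64] [321.3 116.6]
[230 135  14  20 187] [236.3 143.7]
[358 138  37  32 856] [374.  154.1]
[300 154   6  31 121] [302.7 169.3]
[327 157   6  31 128] [329.6 171.7]
[329 236  39  37 818] [347.8 254.1]
[274 239  11   6  55] [279.4 241.3]
[306 241  11   7  60] [310.8 243.9]
```

View pics/c1.png

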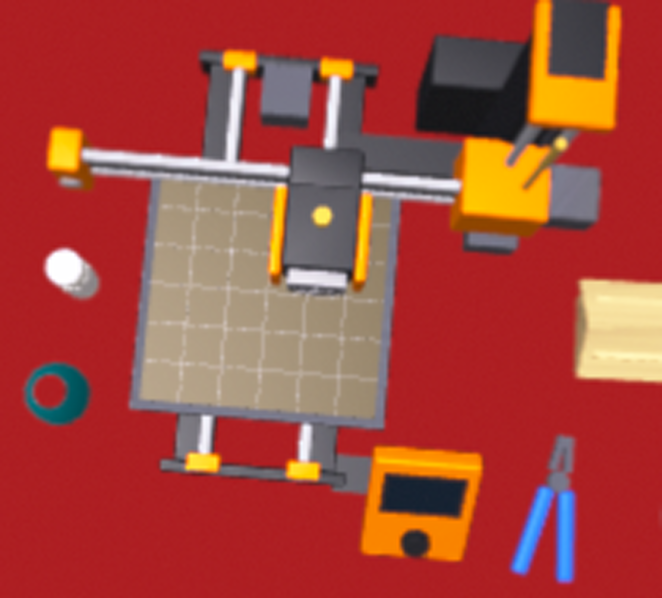

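Run:
```python
from h import *
s=snapshot("top")
C=lambda u,v,z: cast(s,(215+u/3.15,95+v/3.15),z)
fl,fr=C(131,405,.077),C(382,423,.077)
e=C(66,149,.2); r=C(505,178,.2)
hl0,hl1=C(282,188,.201),C(271,277,.201)
print(fl,fr,np.linalg.norm(fl-fr)); d=fl-fr; y1=np.arctan2(-d[0],d[1])
d=e-r; print(e,r,np.linalg.norm(d[:2]),'exp .311')
y2=np.arctan2(-d[0],d[1])+np.arctan2(-(.045-.050)*-1,.311)
print('yaw',np.degrees([y1,y2]))
yaw=np.arctan2(-(fl-fr)[0],(fl-fr)[1]);yaw=(y1+y2)/2
R=np.array([[np.cos(yaw),-np.sin(yaw)],[np.sin(yaw),np.cos(yaw)]])
o1=e[:2]-R@[.045,.146]; o2=r[:2]-R@[.05,-.165]; o=(o1+o2)/2
print('origin',o1,o2)
P=lambda X:R.T@(X[:2]-o)
print('bed front',P(fl),P(fr)); print('head side',P(hl0),P(hl1))
print('base front bar mid',P(C(250,470,.05)))
print('glue',C(66,265,.095),'vase',C(57,393,.082), P(C(66,265,.095)),P(C(57,393,.082)))
for n,X in dict(house=C(575,330,.05),snip=C(540,510,.01)).items(): print(n,X,P(X))
# predicted checks
W=lambda p,z:np.r_[o+R@p,z]
for n,p,z in(("end",[.045,.146],.2),("root",[.05,-.165],.2),("screen",[-.185,-.135],.08),("bedfrontrearstop",[-.015,0],.077)):
    q=proj(s,W(p,z))[0]; print(n,q,(q-[215,95])*3.15)
from scipy.spatial.transform import Rotation as Ro
print(Ro.from_euler('xyz',[-3.13964443e+00,-2.15797135e-04,2.91074969e+00]).as_matrix().round(3))
```

```text
[0.53577332 0.10490254 0.077     ] [ 0.52158127 -0.0910148   0.077     ] 0.1964306971899008
[0.70939912 0.13712855 0.2       ] [ 0.68917991 -0.17044361  0.2       ] 0.30823603475576267 exp .311
yaw [-4.14321159 -4.68217841]
origin [ 0.65329928 -0.00497637] [ 0.65202322 -0.00208572]
bed front [-0.12488431  0.09911881] [-0.12396043 -0.09730972]
head side [ 0.0293189  -0.00842011] [-0.03363764 -0.00575701]
base front bar mid [-0.16838381  0.00344958]
glue [0.64343183 0.15445682 0.095     ] vase [0.54484528 0.16208962 0.082     ] [-0.02135764  0.15680943] [-0.12023922  0.15683436]
house [ 0.59734937 -0.2505818   0.05      ] [-0.03613985 -0.25057412]
snip [ 0.45064599 -0.22705657  0.01      ] [-0.18421839 -0.23840598]
end [235.29322732 142.58651691] [ 63.92366607 149.89752828]
root [375.96090541 151.2289878 ] [507.02685206 177.12131156]
screen [349.93325244 255.32179398] [425.03974517 505.01365104]
bedfrontrearstop [300.29888209 182.48281859] [268.6914786  275.57087856]
[[-0.973  0.229 -0.001]
 [ 0.229  0.973 -0.002]
 [ 0.    -0.002 -1.   ]]
```

Printer pose: origin about (0.653, -0.0035), yaw about -4.4°. The head stands about 59 mm from its stop and the bed about 109 mm forward. I'm moving above the beam, with the tool yaw aligned to the printer and the fingers closed.

Request:
apply_moves --moves '[[[0,0,-1.3,-0.9,1],[-1,-0.6,-1.3,-0.9,1],[-2,-1.2,-1.3,-0.9,1],[-3,-1.8,-1.3,-0.9,1],[-4,-2.4,-1.3,-0.9,1],[-5,-3,-1.3,-0.9,1],[-6,-3.5,-1.3,-0.9,1],[-7,-4.1,-1.3,-0.9,1],[-8,-4.6,-1.3,-0.9,1],[-8,-4.6,-1.3,-0.9,1]]]'

```text
time: 1.45
tool_pos: [0.4649, 0.2176, 0.4685]
ee_rot: [-3.14, -0.002, 3.062]
wrist_force: [0.1, 0.1, 0.1]
width: 0.0006
finger_force: 0.0
```

Request:
apply_moves --moves '[[[-1,-0.8,0,0,1],[-2,-1.6,0,0,1],[-3,-2.4,0,0,1],[-4.1,-3.2,0,0,1],[-4.1,-3.2,0,0,1],[-4.1,-3.2,0.5,0,1],[-4.1,-3.2,1,0,1],[-4.1,-3.2,1.5,0,1],[-4.1,-3.2,2.1,0,1],[-4.1,-3.2,2.1,0,1]]]'

```text
time: 2.7
tool_pos: [0.6539, 0.0472, 0.3618]
ee_rot: [3.141, -0.007, 3.07]
wrist_force: [-0.7, -0.4, -0.6]
width: 0.0006
finger_force: 0.0
```

Run:
```python
from h import *
for n,(a,b,c,d) in dict(side=(80,280,215,405),top=(95,285,215,425)).items():
    im=snapshot(n)["image"][:,:,::-1]
    cv2.imwrite(f"pics/{n}2.png",cv2.resize(im[a:b,c:d],None,fx=2,fy=2,interpolation=cv2.INTER_CUBIC))
a,b=[cv2.imread(f"pics/{n}2.png") for n in("side","top")]
h=max(a.shape[0],b.shape[0]); f=lambda i:cv2.copyMakeBorder(i,0,h-i.shape[0],0,0,0)
cv2.imwrite("pics/both2.png",np.hstack([f(a),f(b)]))
```

```text
(no output)
```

View pics/both2.png

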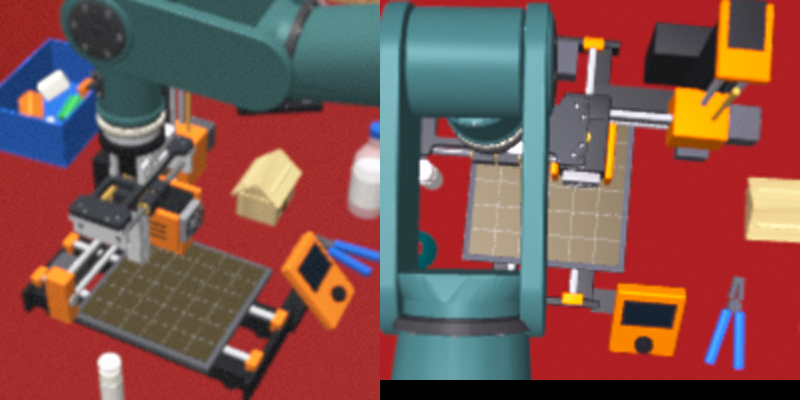

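The fingers (side crop, about (130,230)) hang beside the head's left cover, clear of rods and bed, with the body above the head. Now I'll approach, then push slowly.

Request:
apply_moves --moves '[[[0,-0.25,0,0,1],[0,-0.5,0,0,1],[0,-0.65,0,0,1],[0,-0.72,0,0,1],[0,-0.79,0,0,1],[0,-0.86,0,0,1],[0,-0.93,0,0,1],[0,-1.0,0,0,1],[0,-1.07,0,0,1],[0,-1.14,0,0,1]]]'

```text
time: 4.05
tool_pos: [0.651, -0.0116, 0.3648]
ee_rot: [3.141, -0.0, 3.068]
wrist_force: [-0.9, 2.7, 2.0]
width: 0.0006
finger_force: 1.3
```

Request:
apply_moves --moves '[[[0,-0.07,0,0,1],[0,-0.14,0,0,1],[0,-0.21,0,0,1],[0,-0.28,0,0,1],[0,-0.35,0,0,1],[0,-0.42,0,0,1],[0,-0.49,0,0,1],[0,-0.56,0,0,1],[0,-0.63,0,0,1],[0,-0.7,0,0,1]]]'

```text
time: 5.3
tool_pos: [0.6484, -0.0466, 0.3645]
ee_rot: [3.141, -0.0, 3.068]
wrist_force: [-1.5, 2.7, 0.6]
width: 0.0005
finger_force: 1.3
```

Request:
apply_moves --moves '[[[0,-0.05,0,0,1],[0,-0.1,0,0,1],[0,-0.14,0,0,1],[0,-0.18,0,0,1],[0,-0.2,0,0,1],[0,-0.22,0,0,1],[0,-0.24,0,0,1]]]'

```text
time: 6.18
tool_pos: [0.6477, -0.0559, 0.3646]
ee_rot: [3.135, -0.0, 3.071]
wrist_force: [-0.5, 10.7, 1.5]
width: 0.0002
finger_force: 5.6
```

Request:
apply_moves --moves '[[[0,-0.02,0,0,1],[0,-0.02,0,0,1]]]'

```text
time: 6.42
tool_pos: [0.6477, -0.0562, 0.3646]
ee_rot: [3.134, -0.0, 3.071]
wrist_force: [-1.6, 11.8, 1.2]
width: 0.0
finger_force: 6.0
```

Head is firmly at its stop: force rises, no more travel. Backing off, then moving in front of the bed.

Request:
apply_moves --moves '[[[0,0.1,0,0,1],[0,0.5,0,0,1],[0,1.2,0,0,1],[0.3,1.85,0,0,1],[1,1.85,0,0,1],[2,1.85,0,0,1],[3,1.85,0,0,1],[3,1.85,0,0,1],[3,1.85,0.5,0,1],[3,1.85,0.5,0,1]]]'

```text
time: 7.68
tool_pos: [0.5051, 0.044, 0.3382]
ee_rot: [-3.141, -0.002, 3.068]
wrist_force: [-0.5, 0.3, 0.6]
width: 0.0006
finger_force: 0.0
```

Run:
```python
from h import *
for n,(a,b,c,d) in dict(side=(80,280,215,405),top=(95,285,215,425)).items():
    im=snapshot(n)["image"][:,:,::-1]
    cv2.imwrite(f"pics/{n}3.png",cv2.resize(im[a:b,c:d],None,fx=2,fy=2,interpolation=cv2.INTER_CUBIC))
a,b=[cv2.imread(f"pics/{n}3.png") for n in("side","top")]
h=max(a.shape[0],b.shape[0]); f=lambda i:cv2.copyMakeBorder(i,0,h-i.shape[0],0,0,0)
cv2.imwrite("pics/both3.png",np.hstack([f(a),f(b)]))
```

```text
(no output)
```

View pics/both3.png

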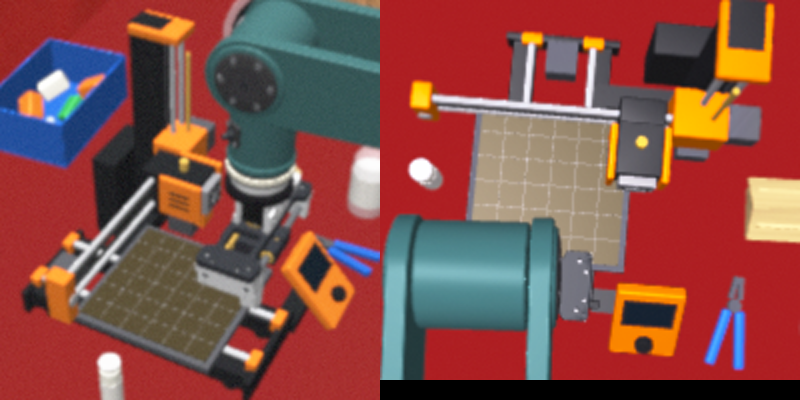

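The head touches the orange block at top-crop (668,140), and the fingers are in front of the bed edge. Now I'll lower them to the edge height.

Request:
apply_moves --moves '[[[0,0,0.4,0,1],[0,0,0.8,0,1],[0,0,1.2,0,1],[0,0,1.4,0,1],[0,0,1.58,0,1],[0,0,1.58,0,1],[0,0,1.58,0,1]]]'

```text
time: 8.65
tool_pos: [0.5051, 0.0439, 0.2614]
ee_rot: [3.141, 0.001, 3.068]
wrist_force: [-0.2, -0.4, 0.1]
width: 0.0006
finger_force: 0.0
```

Request:
apply_moves --moves '[[[-0.12,0,0,0,1],[-0.24,0,0,0,1],[-0.31,0,0,0,1],[-0.38,0,0,0,1],[-0.45,0,0,0,1],[-0.52,0,0,0,1],[-0.59,0,0,0,1],[-0.66,0,0,0,1],[-0.73,0,0,0,1],[-0.8,0,0,0,1]]]'

```text
time: 9.9
tool_pos: [0.5448, 0.0409, 0.2606]
ee_rot: [-3.141, -0.0, 3.068]
wrist_force: [-3.4, -0.6, 1.8]
width: 0.0008
finger_force: 1.5
```

Request:
apply_moves --moves '[[[-0.08,0,0,0,1],[-0.16,0,0,0,1],[-0.24,0,0,0,1],[-0.32,0,0,0,1],[-0.4,0,0,0,1],[-0.48,0,0,0,1],[-0.56,0,0,0,1],[-0.64,0,0,0,1],[-0.72,0,0,0,1],[-0.8,0,0,0,1]]]'

```text
time: 11.15
tool_pos: [0.5848, 0.038, 0.2605]
ee_rot: [-3.142, -0.0, 3.068]
wrist_force: [-3.9, -2.9, 0.5]
width: 0.0003
finger_force: 1.5
```

Request:
apply_moves --moves '[[[-0.08,0,0,0,1],[-0.16,0,0,0,1],[-0.24,0,0,0,1],[-0.32,0,0,0,1],[-0.4,0,0,0,1],[-0.48,0,0,0,1],[-0.56,0,0,0,1],[-0.64,0,0,0,1],[-0.72,0,0,0,1],[-0.8,0,0,0,1]]]'

```text
time: 12.4
tool_pos: [0.6247, 0.0351, 0.2606]
ee_rot: [3.141, -0.0, 3.068]
wrist_force: [-2.7, -0.6, -1.5]
width: 0.0004
finger_force: 1.5
```

Request:
apply_moves --moves '[[[-0.04,0,0,0,1],[-0.08,0,0,0,1],[-0.12,0,0,0,1],[-0.15,0,0,0,1],[-0.18,0,0,0,1],[-0.18,0,0,0,1]]]'

```text
time: 13.15
tool_pos: [0.6327, 0.0345, 0.2607]
ee_rot: [3.142, -0.003, 3.068]
wrist_force: [-7.2, -0.9, 0.9]
width: 0.0003
finger_force: 3.2
```

Force is rising; a little more to confirm the stop.

Request:
apply_moves --moves '[[[-0.03,0,0,0,1],[-0.06,0,0,0,1],[-0.06,0,0,0,1]]]'

```text
time: 13.52
tool_pos: [0.6341, 0.0345, 0.2607]
ee_rot: [-3.141, -0.01, 3.068]
wrist_force: [-13.4, -1.1, 5.9]
width: 0.0003
finger_force: 6.9
```

The tips are stationary while the force climbs, so the bed is at its stop. Backing off and up.

Request:
apply_moves --moves '[[[0.1,0,0,0,1],[0.4,0,0,0,1],[1.2,0,0,0,1],[2.2,0,0,0,1],[3.2,0,-0.5,0,1],[3.2,0,-1.5,0,1],[3.2,0,-2.5,0,1],[3.7,1,-3.5,0,1],[4.2,2,-4,0,1],[4.2,3,-4,0,1]]]'

```text
time: 14.78
tool_pos: [0.4372, 0.2007, 0.4662]
ee_rot: [3.135, 0.012, 3.067]
wrist_force: [0.4, 0.4, 0.1]
width: 0.0007
finger_force: 0.0
```

Request:
apply_moves --moves '[[[0.5,1,0,0,1],[1,2,0,0,1],[1.5,3,0,0,1],[2,4,0,0,1],[2,4,0,0,1],[2,4,0,0,1]]]'

```text
time: 15.52
tool_pos: [0.3531, 0.4063, 0.4614]
ee_rot: [3.14, 0.002, 3.069]
wrist_force: [-1.0, -0.6, -0.3]
width: 0.0003
finger_force: 0.0
```

Run:
```python
from h import *
s=snapshot("top");im=s["image"][:,:,::-1]
cv2.imwrite("pics/c4.png",cv2.resize(im[95:285,175:475],None,fx=2.6,fy=2.6,interpolation=cv2.INTER_CUBIC))
yaw=np.radians(-4.4);R=np.array([[np.cos(yaw),-np.sin(yaw)],[np.sin(yaw),np.cos(yaw)]])
for y in(.1,-.1): print((proj(s,np.r_[np.array([.6527,-.0035])+R@[-.015,y],.077])[0]-[175,95])*2.6)
```

```text
[221.43277542 219.47703016]
[430.08888485 235.45262581]
```

View pics/c4.png

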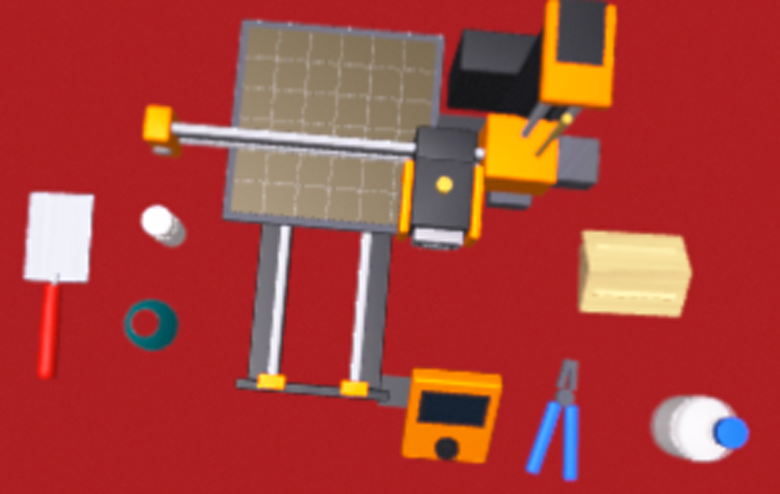

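The bed's front edge lies on the predicted rear-stop line (about (222,217)), the head is against the block (about (484,160)), and the bystanders are undisturbed.

```bash
python3 -c "
from bench import ticket
print(ticket.close_job())"
```

```text
the job is handed in; nothing more can be done
None
```

The printer is parked and the job is handed in: I pushed the head up against the tower block first, then the bed back to its rear stop, and left the other things on the bench where they were.

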